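Turn the hex key over and lock the eccentric clamp with its long arm

ROBOT

A 7-joint arm with a two-finger parallel gripper is mounted at the origin on the work surface; the furniture and walls round the work are solid. World frame = base frame: x ahead of the robot, y to its left, z up, the work surface at z = 0. Lengths are in mm, angles in rad, forces in N, time in s.
With the tool pointing down it reaches from about 400 to 875 mm from the base axis. Payload 4.4 kg.
Tool frame: the origin (TCP) lies where the fingers leave the gripper's body, on its centre line; the fingertips stand 73 mm ahead of it and the grasp point (between the pads) lies 54 mm ahead of it; z points along the fingers, y is the line along which they close (so a half turn about z gives the same grasp; the last joint's range is limited). The gripper opens to 85 mm and grips with 20 to 120 N. Pads are 22 mm wide; open, the fingers measure 114 mm over their backs; the gripper's body (76 mm by 85 mm) begins 54 mm behind the grasp point. The pads swing forward as they close: fully open they stand 13 mm farther back than shut.
Start: joints at [-1.32, 0.628, 0.038, 1.517, -0.027, 0.996, -0.02], TCP at [202.471, 617.675, 303.913] pointing down, gripper open.
Joint ranges: [-3.06, 3.06], [-0.37, 2.12], [-1.25, 1.32], [0.18, 2.47], [-1.1, 4.24], [0.23, 1.98], [-2.94, 2.94]. Speed limits (rad/s): [2.57, 2.57, 3.14, 3.14, 3.14, 3.14, 3.14].

INTERFACE

Orientations are given as [roll, pitch, yaw] about the fixed x, y, z axes, in that order (R = Rz(yaw) Ry(pitch) Rx(roll)).
In Python, from cell import ctrl gives the robot as it stands.
- The arm moves only by the tool send_rows, never from a script. Its argument "rows" is a list that holds one entry, the list of rows, each a list of 6 numbers: the shift along the tool's x, y, z in cm, then the turn, a rotation vector about the tool's x, y, z in rad. In form: [[[tx, ty, tz, wx, wy, wz], ...]]. A call has 1 to 10 rows; each row is the pose to reach, as a shift and turn from the pose commanded when the call began, along the tool's axes at that moment; what a row does not reach only later rows make up. A row lasts 1/10 s, in which the tool goes at most 50 mm and 8.59 degrees, less where a joint would pass 70% of its speed; a pose out of reach is approached as far as the arm can. A call with a gripper value outside its range is refused whole. "grip" is the closure in counts, from 0 (fully open) to 255 (shut), set as the call begins (left out, the last holds). The fingers move at their own pace and stop on an object; the grip force is fixed at half the most. Time passes only in rows, so rows that repeat a pose let the fingers close. It gives the time, the measured TCP pose, the force, the opening and the grip force at its end, in the units of the state.
- ctrl.read_state(): the state, without advancing time (a new reading comes with each control period).
- ctrl.get_image(name): name is "scene" or "top"; returns a dict with "pixels" (384x512x3 uint8, red, green, blue), "fx", "fy", "cx", "cy" (pixels), "extrinsics" (4x4, takes a point from camera to world coordinates). Camera axes: x right, y up, looking along -z (the intrinsics and any distortion apply to the point x, -y, -z); pixel columns grow to the right and rows downward; lengths in mm; the calibration is good to about 2 mm. A picture is of the moment at which its call begins. There is no depth.
- ctrl.finish_job(): hands the job in; it is judged then, once.
The state is a dict: "clock": time; "qpos": joint angles; "qd": joint speeds; "tau": joint torques, N m; "eef_pos": TCP position; "tool_rot": TCP orientation; "force": force on the tool from outside, world axes, zero at the start; "torque": the same for the moment, N m; "width": finger opening in mm; "gripper_force": force on a finger pad.
Only numpy, scipy, OpenCV 4.12 (cv2) and the standard library are available. Lean on these libraries where they do the work, as an engineer would, in place of code of your own. Each camera call takes 0.05 s, during which the arm holds its last target. There are 200 camera calls.

TASK

The hex key still stands by its long arm in the socket of the stiff eccentric clamp, as it was left after running the clamp up to the wooden block: draw it out, turn it over and seat its short arm fully in the same socket. Then use the long arm as a lever to turn the disc clockwise, seen from above, until you feel it bite and the block is held firmly against the fence, but stop before the wood is crushed. Leave the key in the socket by its short arm with the block clamped, and do not disturb the tools lying around.

Things in the scene. Friction and masses are not known exactly. Their poses are not given: they have to be found in the camera images.
- fixture: Aluminium plate 166x184x12 mm fixed to the bench with a wooden fence, a steel end stop and the eccentric clamp. Origin near mid-plate at bench height; x points from the clamp across the block to the fence, y along the fence (fence top 36 mm, end stop at -y, top 32 mm above the bench). The disc's axis is at x = -35 mm, y = 0. The fence is adjustable: it stands up to 1.8 mm nearer or farther.
- clamp_disc: Eccentric steel disc, 48 mm across, 16 mm thick, with a dark round hub 33 mm across and 28 mm high on top holding the hexagon socket. Origin on the turning axis at the underside, z up the axis; the disc's centre lies 6 mm off it. Turning is stiff: about 0.5 N m before it meets the block; once it bites the torque climbs steeply, 0.15 N m for every 2 degrees.
- socket_mouth (a point): Centre of the socket's mouth on top of the hub, 44 mm above the disc's origin, 57 mm above the bench. The socket is a hexagon 15 mm across flats, 28 mm deep, mouth chamfered. Two of its flats face the disc's +x and -x, the others follow every 60 degrees. Clamping: 1.45 N m on the disc (13 N at 110 mm along the key) holds the block firmly, near 50 N; over 1.9 N m (17 N there) may crush it.
- hex_key: Black L-shaped hex key, 14 mm across flats, 0.25 kg. Origin at the long arm's tip; z runs up the long arm, whose axis meets that of the short arm at z = 133 mm; the short arm points along x, 60 mm from that corner. A pair of flats on both arms faces +y and -y. Centre of mass on the long arm 46 mm from the corner. It starts upright in the socket, 28 mm deep, loose enough to lean a few degrees.
- key_short_tip (a point): Centre of the end face of the key's short arm (x = 60 mm, z = 133 mm in the key's frame). Fully seated it lies 16 mm above the disc's origin, on the disc's axis; 0.6 mm of play a side lets the key droop about 5 degrees towards its long arm.
- block: Reddish hardwood offcut 45x90x30 mm lying loose on the plate (12 mm above the bench) between disc and fence, its 90 mm along the fence. Origin at the centre of its underside, x across (towards the fence), z up.
- block_plane: Block plane, 52x164x51 mm, dark metal, lying to the right of the fixture. Origin at the centre of its underside. A bystander.
- sanding_block: Cork and wood sanding block, 65x112x36 mm, lying to the right of the fixture. Origin at the centre of its underside. A bystander.
- try_square: Try square with wooden stock and steel blade, 183x125x17 mm, lying flat beyond the fixture to the left. Origin at the centre of its underside. A bystander.

How it is judged:
By the outcome, as a careful person would: the job done as asked, in the order asked, and still so for the second after the job is handed in, with the robot touching nothing.
It also fails if it takes over 70 s, if anything falls off the work surface, if the arm or the gripper's body presses on something with over 40 N, if the wrist force passes 120 N, or if a joint passes its speed limit or range.

## Working session

There is one attempt and no reset: what is moved stays moved. The work goes in short steps, Python scripts to look and compute and a tool call to move; the robot and the scene stay as the last step left them, time stands still between calls to the robot, and variables do not carry over. Pictures are saved under pics/ and viewed, at most 10 in all, crops included, and the job is handed in when it is done.

Besides the shell and the picture viewer there is one more tool, called after "Emit:" as name([rows], argument=value, ...), one row to a line, values as JSON. send_rows: Moves the arm, as the interface text tells. Its arguments: {"type":"object","properties":{"rows":{"type":"array","items":{"type":"array","items":{"type":"array","items":{"type":"number"}}}},"grip":{"type":"number"}},"required":["rows"]}

```bash
ls; mkdir -p pics; python3 - <<'E'
from cell import ctrl
import cv2,numpy as np
s=ctrl.read_state();print(s)
for n in("scene","top"):
    d=ctrl.get_image(n);cv2.imwrite(f"pics/{n}0.png",d["pixels"][:,:,::-1]);np.savez(f"{n}0.npz",**d)
    print(n,{k:np.round(v,4).tolist() for k,v in d.items() if k!="pixels"})
E
```

```text
pics
{'clock': 0.0, 'qpos': array([-1.31981024,  0.62936261,  0.03844985,  1.51836414, -0.02701028,
        0.99631088, -0.02002137]), 'qd': array([ 2.07618742e-05,  9.37621031e-04, -5.78142350e-04, -1.02291078e-03,
       -1.02675126e-03, -1.63195308e-03,  3.30327127e-04]), 'tau': array([-1.20133723e-04, -5.63413918e+01,  1.22587558e+00, -1.93439144e+01,
        1.09224563e-02,  1.04842635e-02,  3.90896915e-06]), 'eef_pos': array([202.30435845, 617.20087346, 302.97966324]), 'tool_rot': array([-3.13966602e+00,  2.24181983e-05,  2.82477333e+00]), 'force': array([ 0.76505015, -0.23673137,  1.08079117]), 'torque': array([ 0.02685473,  0.04423024, -0.00206636]), 'gripper_force': 0.0, 'width': 85.41864820468007}
scene {'fx': 474.2398, 'fy': 474.2398, 'cx': 257.8932, 'cy': 193.0589, 'extrinsics': [[0.5479, 0.4933, -0.6756, -245.2674], [-0.8365, 0.3186, -0.4458, -625.8669], [-0.0047, 0.8094, 0.5872, 824.5573], [0.0, 0.0, 0.0, 1.0]]}
top {'fx': 378.8993, 'fy': 378.8993, 'cx': 256.2571, 'cy': 185.2556, 'extrinsics': [[-0.0184, 0.9973, -0.0717, 478.1894], [-0.9998, -0.0188, -0.0042, -100.0693], [-0.0055, 0.0716, 0.9974, 957.2393], [0.0, 0.0, 0.0, 1.0]]}
```

View pics/scene0.png

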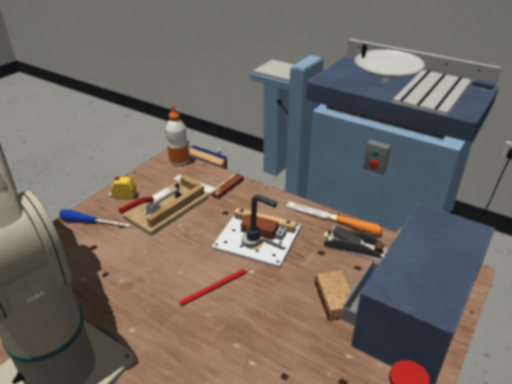

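View pics/top0.png

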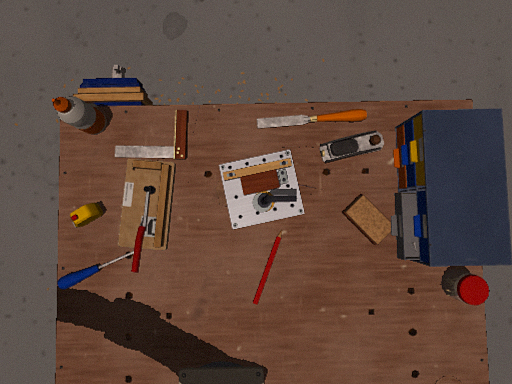

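The scene picture shows the key upright at about (255,215) on the plate. In the top view the plate runs from (220,165) to (303,228), the fence is at the top (+x), the hub is near (263,200), and the key's short arm points right to (295,195). Next I'll enlarge both.

```bash
python3 - <<'E'
import cv2,numpy as np
a=cv2.imread("pics/top0.png")[140:240,210:315];b=cv2.imread("pics/scene0.png")[180:275,200:310]
cv2.imwrite("pics/c0.png",np.hstack([cv2.resize(a,(399,380),interpolation=cv2.INTER_CUBIC),cv2.resize(b,(400,380),interpolation=cv2.INTER_CUBIC)]))
E
```

```text
(no output)
```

View pics/c0.png

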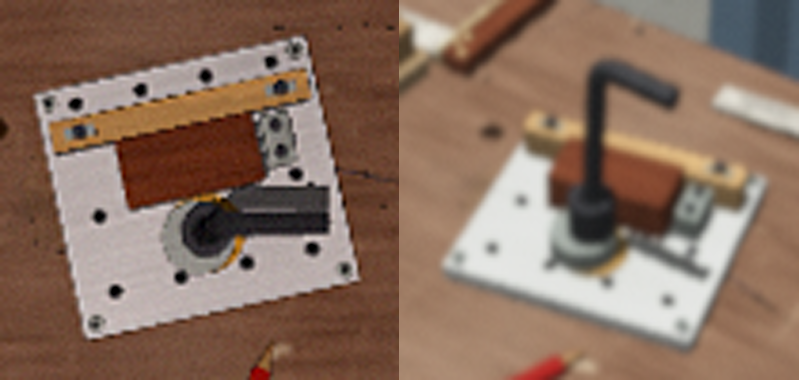

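The enlarged crop shows the plate, the hub and the key's short arm pointing right (−y). The arm's edges are clear in both views. I'll measure the plate pose, the short arm's line from the top view, and the long arm's line from the scene view.

```bash
cat > h.py <<'E'
import cv2,numpy as np
def rays(d,px):
    px=np.atleast_2d(px).astype(float);E=d["extrinsics"]
    v=np.c_[(px[:,0]-d["cx"])/d["fx"],-(px[:,1]-d["cy"])/d["fy"],-np.ones(len(px))]@E[:3,:3].T
    return E[:3,3],v
def onz(d,px,z):
    o,v=rays(d,px);return (o+v*((z-o[2])/v[:,2])[:,None])
def proj(d,P):
    E=d["extrinsics"];c=(np.atleast_2d(P)-E[:3,3])@E[:3,:3]
    return np.c_[d["cx"]-d["fx"]*c[:,0]/c[:,2],d["cy"]+d["fy"]*c[:,1]/c[:,2]]
E
python3 - <<'E'
from h import *
for n,roi in (("top",(140,240,210,315)),("scene",(180,275,200,310))):
    d=np.load(n+"0.npz");r0,r1,c0,c1=roi
    h=cv2.cvtColor(d["pixels"][r0:r1,c0:c1],cv2.COLOR_RGB2HSV)
    m=((h[...,1]<60)&(h[...,2]>150)).astype(np.uint8)
    k,l,st,_=cv2.connectedComponentsWithStats(m);i=1+np.argmax(st[1:,4])
    ys,xs=np.nonzero(l==i);p=onz(d,np.c_[xs+c0,ys+r0],12)[:,:2].astype(np.float32)
    R=cv2.minAreaRect(p);print(n,R,cv2.boxPoints(R).round(1).tolist())
    g=(h[...,2]<75).astype(np.uint8)
    if n=="scene":
        for r in range(190,245,3):
            x=np.nonzero(g[r-r0])[0]+c0;print(r,x.tolist())
    else:
        for c in range(250,300,3):
            x=np.nonzero(g[:,c-c0])[0]+r0;print(c,x.tolist())
E
```

```text
top ((537.1386108398438, -108.44889831542969), (164.52169799804688, 182.74655151367188), 11.236570358276367) [[438.6000061035156, -34.900001525878906], [474.29998779296875, -214.10000610351562], [635.5999755859375, -182.0], [600.0, -2.799999952316284]]
250 []
253 [174]
256 [173, 212, 213]
259 [196, 197, 198, 199, 200, 201, 202, 203, 204]
262 [172, 193, 194, 195, 196, 197, 198, 199, 200, 201, 202, 203, 204, 205, 206, 207]
265 [159, 160, 193, 194, 195, 196, 197, 198, 199, 200, 201, 202, 203, 204, 205, 206]
268 [192, 193, 194, 195, 196, 197, 198, 199, 200, 201, 202, 203, 204, 205]
271 [189, 190, 191, 192, 193, 194, 195, 196, 197, 198, 199, 200, 201]
274 [188, 189, 190, 191, 192, 193, 196, 197, 198, 199, 200, 201, 208, 209, 210]
277 [172, 173, 174, 176, 189, 190, 191, 192, 193, 196, 197, 198, 199, 200, 201]
280 [155, 156, 157, 168, 184, 189, 190, 191, 192, 193, 196, 197, 198, 199, 200, 201]
283 [147, 161, 162, 163, 164, 169, 172, 173, 178, 179, 180, 189, 190, 191, 192, 193, 196, 197, 198, 199, 200, 201]
286 [185, 189, 190, 191, 192, 193, 196, 197, 198, 199, 200, 201]
289 [166, 185, 189, 
[... 740 characters left out ...]
 271, 272, 273, 274, 275]
208 [252, 253, 254, 255]
211 [252, 253, 254, 255]
214 [252, 253, 254, 255]
217 [251, 252, 253, 254, 255]
220 [251, 252, 253, 254, 255]
223 [251, 252, 253, 254, 255]
226 [250, 251, 252, 253, 254, 255, 256, 277]
229 [243, 244, 245, 246, 247, 248, 249, 250, 251, 252, 253, 254, 255, 256, 257, 258, 259, 275, 276]
232 [247, 248, 249, 250, 251, 252, 253, 254, 255, 256, 257, 258, 259, 260, 261, 262, 263, 264, 265, 266, 267, 268, 272, 273, 274]
235 [247, 248, 249, 250, 251, 252, 253, 254, 255, 256, 257, 258, 259, 260, 261, 262, 263, 264, 265, 266, 267, 268, 269, 270, 271, 272, 273, 274, 275]
238 [248, 249, 250, 251, 252, 253, 254, 255, 256, 257, 258]
241 [259, 260]
244 [256]
```

```bash
python3 - <<'E'
from h import *
t=np.load("top0.npz");s=np.load("scene0.npz")
print("shadow end scene z12",onz(s,[[283.9,247.5]],12), "top upper strip end z12",onz(t,[[296.5,191.5]],12),"lower z12",onz(t,[[296.5,199]],12))
print("short axis z162 (lower strip)",onz(t,[[268,198.7],[296.5,198.7]],162),"upper",onz(t,[[296.5,191.5]],162))
print("scene short tip z162",onz(s,[[274.8,204.2]],162))
# long-arm axis: scene centre pixels; intersect with nominal heights
for z,px in ((162,(254.6,198.5)),(120,(253.8,211)),(70,(253.2,225))): print(z,onz(s,[px],z))
for nm,c in (("top",(537.1,-108.4)),("scene",(532.8,-108.1))):
    a=np.deg2rad(11.25);print("hub",nm,np.array(c)-35*np.array([np.cos(a),np.sin(a)]))
p=np.array([502.5,-115.2]);
for z in(57,100,162):print(z,proj(t,[[*p,z]]),proj(s,[[*p,z]]))
img=t["pixels"][180:225,250:302].copy()
print(np.array2string(t["pixels"][186:206,285].astype(int)))
E
```

```text
shadow end scene z12 [[ 529.79524626 -191.93055418   12.        ]] top upper strip end z12 [[ 528.62487679 -196.28411198   12.        ]] lower z12 [[ 509.90572462 -195.79693028   12.        ]]
short axis z162 (lower strip) [[ 506.61455377 -120.85822831  162.        ]
 [ 505.5017557  -180.62229378  162.        ]] upper [[ 520.62127858 -181.01579209  162.        ]]
scene short tip z162 [[ 501.55677093 -179.54543295  162.        ]]
162 [[ 494.65175905 -128.28422425  162.        ]]
120 [[ 498.51184163 -122.97367296  120.        ]]
70 [[ 503.7012823  -117.14879373   70.        ]]
hub top [ 502.77251519 -115.22816127]
hub scene [ 498.47251519 -114.92816127]
57 [[264.52929272 202.07900918]] [[252.33810511 228.99728184]]
100 [[264.83864037 201.55927696]] [[252.13407337 215.53103034]]
162 [[265.34344475 200.71115963]] [[251.82372009 195.04747467]]
[[175 161 159]
 [187 176 174]
 [180 169 166]
 [ 49  50  47]
 [ 58  53  51]
 [ 59  60  56]
 [ 64  59  61]
 [ 65  61  61]
 [ 76  71  70]
 [103  95  98]
 [ 24  20  24]
 [ 34  35  33]
 [ 37  35  37]
 [ 41  41  41]
 [ 30  23  29]
 [ 67  63  63]
 [157 149 144]
 [189 177 174]
 [180 168 165]
 [179 168 165]]
```

The lower strip is the key: its tip is at about (503,−180,162), with a yaw of about −91°. The hub is at about (500.6,−115), and the key leans about 3° towards −y. I'll write a helper that turns pose targets into move numbers.

```bash
cat >> h.py <<'E'
import json,os
from scipy.spatial.transform import Rotation as Ro
F="cmd.json"
def cmd():
    c=json.load(open(F)) if os.path.exists(F) else dict(p=[202.471,617.675,303.913],r=Ro.from_euler('xyz',[np.pi,0,2.8248]).as_rotvec().tolist())
    return np.array(c["p"]),Ro.from_rotvec(c["r"])
def sent(row):           # log the last row of a call
    p,r=cmd();row=np.array(row);p=p+r.apply(row[:3]*10);r=r*Ro.from_rotvec(row[3:])
    json.dump(dict(p=p.tolist(),r=r.as_rotvec().tolist()),open(F,"w"))
def need(P,R):           # row that takes the commanded pose to P,R
    p,r=cmd();return np.r_[r.inv().apply(np.array(P)-p)/10,(r.inv()*R).as_rotvec()].round(3).tolist()
def toolR(yaw,tilt):     # tool y horizontal = key y for key x at yaw; tilt=angle of tool z below horizontal (deg)
    yaw,t=np.deg2rad([yaw,tilt]);d=np.array([np.cos(yaw),np.sin(yaw),0]);u=np.array([0,0,1.])
    z=np.cos(t)*d-np.sin(t)*u;y=np.cross(u,d);return Ro.from_matrix(np.c_[np.cross(y,z),y,z])
def st():
    from cell import ctrl
    s=ctrl.read_state();p,r=cmd();m=Ro.from_euler('xyz',s["tool_rot"])
    print("t",round(s["clock"],2),"pos",s["eef_pos"].round(1),"err",(s["eef_pos"]-p).round(1),"roterr",np.rad2deg((r.inv()*m).as_rotvec()).round(2),"F",s["force"].round(1),"T",s["torque"].round(2),"w",round(s["width"],1),round(s["gripper_force"],1),"q",s["qpos"].round(3).tolist());return s
E
python3 - <<'E'
from h import *
print(need([500,60,300],toolR(-91,90)));print(toolR(-91,90).as_euler('xyz'))
E
```

```text
[-45.645, -43.724, 0.391, -0.0, -0.0, 1.271]
[3.14159265 0.         1.55334303]
```

Emit:
send_rows([
  [[-45.6, -43.7, 0.4, 0, 0, 1.27], [-45.6, -43.7, 0.4, 0, 0, 1.27], [-45.6, -43.7, 0.4, 0, 0, 1.27], [-45.6, -43.7, 0.4, 0, 0, 1.27], [-45.6, -43.7, 0.4, 0, 0, 1.27], [-45.6, -43.7, 0.4, 0, 0, 1.27], [-45.6, -43.7, 0.4, 0, 0, 1.27], [-45.6, -43.7, 0.4, 0, 0, 1.27], [-45.6, -43.7, 0.4, 0, 0, 1.27], [-45.6, -43.7, 0.4, 0, 0, 1.27]],
], grip=0)

```text
clock: 1.1
eef_pos: [438.1, 174.8, 300.6]
tool_rot: [-3.141, 0.0, 1.554]
force: [0.8, 1.0, -0.4]
width: 85.1
gripper_force: 0.0
```

```bash
cat >> h.py <<'E'
def sync():              # take the measured pose as commanded
    from cell import ctrl
    s=ctrl.read_state();json.dump(dict(p=s["eef_pos"].tolist(),r=Ro.from_euler('xyz',s["tool_rot"]).as_rotvec().tolist()),open(F,"w"))
E
python3 - <<'E'
from h import *
sync();s=st()
print(need([503,60,250],toolR(-91,55)))
E
```

```text
t 1.1 pos [438.1 174.8 300.6] err [0. 0. 0.] roterr [ 0.  0. -0.] F [ 0.8  1.  -0.4] T [ 0.03 -0.07  0.03] w 85.1 0.0 q [-0.742, 0.407, 0.419, 2.01, -0.233, 0.77, -0.202]
[-11.366, 6.683, 5.065, 0.0, -0.611, 0.0]
```

Emit:
send_rows([
  [[-11.4, 6.7, 5.0, 0, -0.6, 0], [-11.4, 6.7, 5.0, 0, -0.6, 0], [-11.4, 6.7, 5.0, 0, -0.6, 0], [-11.4, 6.7, 5.0, 0, -0.6, 0], [-11.4, 6.7, 5.0, 0, -0.6, 0], [-11.4, 6.7, 5.0, 0, -0.6, 0], [-11.4, 6.7, 5.0, 0, -0.6, 0], [-11.4, 6.7, 5.0, 0, -0.6, 0]],
])

```text
clock: 1.9
eef_pos: [502.8, 60.5, 251.9]
tool_rot: [3.14, 0.597, 1.552]
force: [0.3, 0.1, -0.3]
width: 85.6
gripper_force: 0.0
```

```bash
python3 - <<'E'
from h import *
sent([-11.4, 6.7, 5.0, 0, -0.6, 0]);s=st()
Rt=toolR(-91,25);z=Rt.as_matrix()[:,2];G=np.array([502,-117.5,105])
print(need(G-174*z,Rt),G-174*z)
E
```

```text
t 1.9 pos [502.8  60.5 251.9] err [-0.3  0.8  1.2] roterr [-0.04  0.2   0.11] F [ 0.3  0.1 -0.3] T [0.6  0.01 0.03] w 85.6 0.0 q [-0.895, 0.734, 0.711, 1.909, 0.155, 0.83, -0.418]
[2.467, 0.193, 7.05, 0.0, -0.534, 0.0] [504.75220182  40.17353684 178.53557754]
```

Emit:
send_rows([
  [[2.5, 0.2, 7.0, 0, -0.535, 0], [2.5, 0.2, 7.0, 0, -0.535, 0], [2.5, 0.2, 7.0, 0, -0.535, 0], [2.5, 0.2, 7.0, 0, -0.535, 0], [2.5, 0.2, 7.0, 0, -0.535, 0], [2.5, 0.2, 7.0, 0, -0.535, 0], [2.5, 0.2, 7.0, 0, -0.535, 0], [2.5, 0.2, 7.0, 0, -0.535, 0]],
])

```text
clock: 2.7
eef_pos: [504.8, 41.7, 180.1]
tool_rot: [3.137, 1.132, 1.548]
force: [-0.4, 0.1, -0.3]
width: 85.5
gripper_force: 0.0
```

```bash
python3 - <<'E'
from h import *
from cell import ctrl
sent([2.5, 0.2, 7.0, 0, -0.535, 0]);s=st()
Rt=toolR(-91,25);z=Rt.as_matrix()[:,2];G=np.array([502,-117.5,105])
print(need(G-54*z,Rt),G-54*z)
a=ctrl.get_image("top")["pixels"][100:250,180:340];b=ctrl.get_image("scene")["pixels"][120:270,180:340]
cv2.imwrite("pics/a1.png",cv2.resize(np.hstack([a,b]),None,fx=2.5,fy=2.5,interpolation=cv2.INTER_CUBIC)[...,::-1])
E
```

```text
t 2.7 pos [504.8  41.7 180.1] err [-0.1  1.   1.4] roterr [0.02 0.21 0.13] F [-0.4  0.1 -0.3] T [ 0.94 -0.02  0.01] w 85.5 0.0 q [-1.057, 1.179, 0.856, 1.854, 0.278, 0.902, -0.644]
[0.006, -0.011, 12.059, 0.0, 0.001, 0.0] [502.8541316  -68.56683339 127.82138613]
```

View pics/a1.png

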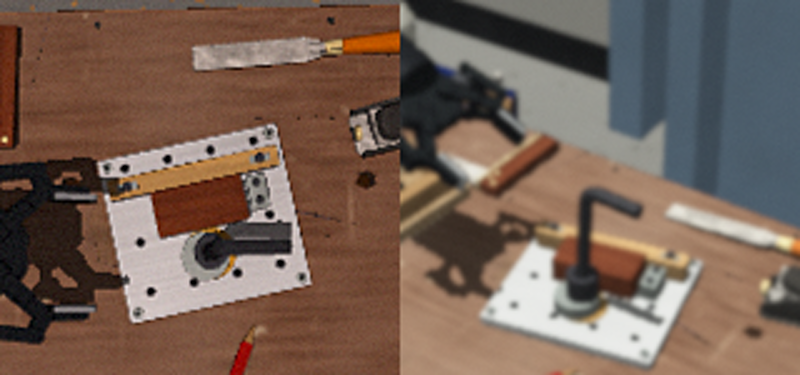

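The gripper is lined up from the left: the pads are at about (75,197) and (72,311) in the crop and the key is between their lines. Path clear, so I'm going in.

Emit:
send_rows([
  [[0, 0, 4.0, 0, 0, 0], [0, 0, 7.0, 0, 0, 0], [0, 0, 10.0, 0, 0, 0], [0, 0, 12.0, 0, 0, 0], [0, 0, 12.0, 0, 0, 0], [0, 0, 12.0, 0, 0, 0]],
])

```text
clock: 3.4
eef_pos: [503.0, -66.3, 128.4]
tool_rot: [3.141, 1.134, 1.553]
force: [1.2, 0.2, 0.1]
width: 85.3
gripper_force: 0.0
```

```bash
python3 - <<'E'
from h import *
from cell import ctrl
sent([0,0,12,0,0,0]);s=st()
a=ctrl.get_image("top")["pixels"][150:250,210:340];b=ctrl.get_image("scene")["pixels"][160:260,180:310]
cv2.imwrite("pics/a2.png",cv2.resize(np.hstack([a,b]),None,fx=3,fy=3,interpolation=cv2.INTER_CUBIC)[...,::-1])
E
```

```text
t 3.4 pos [503.  -66.3 128.4] err [0.1 1.8 0.3] roterr [-0.03  0.05  0.02] F [1.2 0.2 0.1] T [ 0.99 -0.    0.03] w 85.3 0.0 q [-0.923, 1.29, 0.877, 1.97, 0.328, 0.614, -0.681]
```

View pics/a2.png

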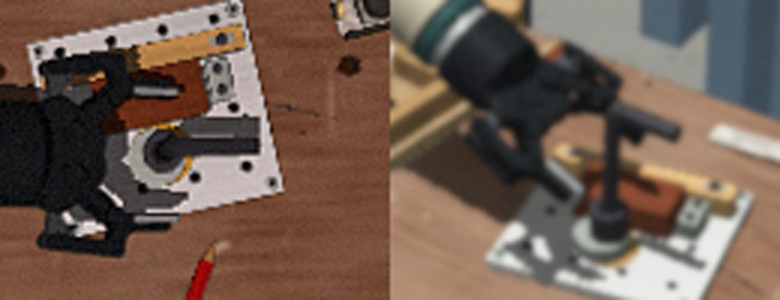

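The pads straddle the long arm. Their midline is at row 201.5 and the key axis needs about +2 mm along tool y. I'll shift by that and close.

Emit:
send_rows([
  [[0, 0.2, 0.1, 0, 0, 0], [0, 0.2, 0.1, 0, 0, 0]],
])

```text
clock: 3.7
eef_pos: [505.5, -66.4, 127.9]
tool_rot: [3.139, 1.134, 1.554]
force: [0.4, -0.2, -0.5]
width: 85.1
gripper_force: 0.0
```

Emit:
send_rows([
  [[0, 0, 0, 0, 0, 0], [0, 0, 0, 0, 0, 0], [0, 0, 0, 0, 0, 0], [0, 0, 0, 0, 0, 0], [0, 0, 0, 0, 0, 0], [0, 0, 0, 0, 0, 0], [0, 0, 0, 0, 0, 0], [0, 0, 0, 0, 0, 0], [0, 0, 0, 0, 0, 0], [0, 0, 0, 0, 0, 0]],
], grip=255)

```text
clock: 4.7
eef_pos: [505.6, -67.0, 127.9]
tool_rot: [3.139, 1.135, 1.554]
force: [3.7, 0.1, 1.7]
width: 13.0
gripper_force: 58.7
```

```bash
python3 - <<'E'
from h import *
sent([0,.2,.1,0,0,0]);s=st()
p,r=cmd();print("up row",r.inv().apply([0,0,1]))
E
```

```text
t 4.7 pos [505.6 -67.  127.9] err [0.6 2.  0.2] roterr [-0.14  0.03  0.  ] F [3.7 0.1 1.7] T [ 0.66 -0.62  0.84] w 13.0 58.7 q [-0.92, 1.292, 0.877, 1.965, 0.329, 0.613, -0.68]
up row [-9.06596594e-01 -1.05042071e-04 -4.21998346e-01]
```

Emit:
send_rows([
  [[-0.93, 0, -0.38, 0, 0, 0], [-1.86, 0, -0.75, 0, 0, 0], [-2.79, 0, -1.13, 0, 0, 0], [-3.7, 0, -1.5, 0, 0, 0], [-3.7, 0, -1.5, 0, 0, 0]],
])

```text
clock: 5.2
eef_pos: [503.6, -70.0, 169.4]
tool_rot: [3.141, 1.136, 1.551]
force: [0.4, -0.1, -2.6]
width: 12.9
gripper_force: 58.4
```

```bash
python3 - <<'E'
from h import *
from cell import ctrl
sent([-3.7,0,-1.5,0,0,0]);s=st()
p,r=cmd();G=p+54*r.apply([0,0,1]);print(G)
# rotate about key y so key x goes down (keep grasp point, rise to z=200), key z ends pointing along yaw -91
Rt=toolR(-91,25+87);z=Rt.as_matrix()[:,2];H=np.array([504,-60,230]);print(need(H-54*z,Rt),H-54*z)
a=ctrl.get_image("scene");np.savez("s3.npz",**a)
E
```

```text
t 5.2 pos [503.6 -70.  169.4] err [-1.4  1.   1.8] roterr [ 0.1  -0.04  0.07] F [ 0.4 -0.1 -2.6] T [ 1.46 -0.07 -0.02] w 12.9 58.4 q [-0.929, 1.222, 0.913, 1.985, 0.357, 0.643, -0.644]
[ 504.08760136 -119.95890504  144.78569248]
[-10.588, -0.113, -3.91, 0.0, 1.519, 0.0] [503.64695953 -80.22567511 280.06792815]
```

Emit:
send_rows([
  [[-4.0, 0, -2.0, 0, 0, 0], [-7.0, 0, -3.5, 0, 0.15, 0], [-9.0, -0.1, -3.9, 0, 0.3, 0], [-10.6, -0.1, -3.9, 0, 0.45, 0], [-10.6, -0.1, -3.9, 0, 0.6, 0], [-10.6, -0.1, -3.9, 0, 0.75, 0], [-10.6, -0.1, -3.9, 0, 0.9, 0], [-10.6, -0.1, -3.9, 0, 1.05, 0], [-10.6, -0.1, -3.9, 0, 1.2, 0], [-10.6, -0.1, -3.9, 0, 1.3, 0]],
])

```text
clock: 6.25
eef_pos: [502.1, -80.4, 280.5]
tool_rot: [-3.14, -0.17, 1.551]
force: [0.5, -0.7, -2.7]
width: 12.9
gripper_force: 58.5
```

```bash
python3 - <<'E'
from h import *
sent([-10.6,-.1,-3.9,0,1.3,0]);s=st()
Rt=toolR(-91,25+87);z=Rt.as_matrix()[:,2];H=np.array([504,-60,200]);print(need(H-54*z,Rt),H-54*z)
E
```

```text
t 6.25 pos [502.1 -80.4 280.5] err [-1.7 -0.   0.4] roterr [0.05 0.3  0.13] F [ 0.5 -0.7 -2.7] T [-0.28  0.06 -0.  ] w 12.9 58.5 q [0.07, 0.482, 0.18, 1.919, -0.345, 0.816, 0.458]
[-0.48, -0.013, 2.968, -0.0, 0.219, 0.0] [503.64695953 -80.22567511 250.06792815]
```

Emit:
send_rows([
  [[-0.5, 0, 3.0, 0, 0.11, 0], [-0.5, 0, 3.0, 0, 0.22, 0], [-0.5, 0, 3.0, 0, 0.22, 0], [-0.5, 0, 3.0, 0, 0.22, 0], [-0.5, 0, 3.0, 0, 0.22, 0]],
])

```text
clock: 6.75
eef_pos: [503.4, -77.5, 250.0]
tool_rot: [-3.141, -0.384, 1.557]
force: [0.3, 0.2, -2.6]
width: 12.7
gripper_force: 58.9
```

```bash
python3 - <<'E'
from h import *
from cell import ctrl
sent([-.5,0,3,0,.22,0]);s=st()
d=ctrl.get_image("scene");np.savez("s4.npz",**d);t=ctrl.get_image("top");np.savez("t4.npz",**t)
a=t["pixels"][150:250,210:310];b=d["pixels"][150:250,200:300]
cv2.imwrite("pics/a4.png",cv2.resize(np.hstack([a,b]),None,fx=4,fy=4,interpolation=cv2.INTER_CUBIC)[...,::-1])
E
```

```text
t 6.75 pos [503.4 -77.5 250. ] err [-0.3  2.9  0.3] roterr [ 0.09 -0.06 -0.17] F [ 0.3  0.2 -2.6] T [-0.6   0.01  0.03] w 12.7 58.9 q [0.266, 0.564, 0.042, 1.918, -0.53, 0.849, 0.681]
```

View pics/a4.png

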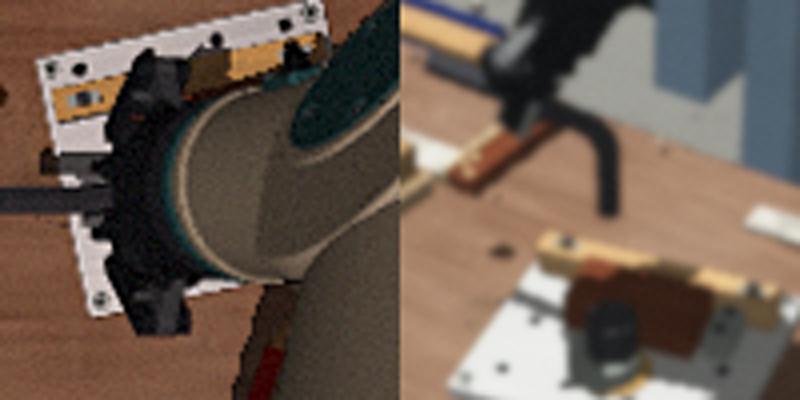

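The scene view shows the short arm pointing straight down with its tip at about pixel (252,203.7). The hub top is at about (253,228), so the tip is nearly above the hub. The top view shows the long arm level at row 200. Now to get the edges more precisely.

```bash
python3 - <<'E'
from h import *
d=np.load("s4.npz");s0=np.load("s3.npz");t=np.load("t4.npz")
g=d["pixels"].astype(int).sum(2)
def runs(v,thr,off):
    x=np.nonzero(v<thr)[0]+off;return [(int(a[0]),int(a[-1])) for a in np.split(x,np.nonzero(np.diff(x)>1)[0]+1) if len(a)]
for r in range(182,210,2):print(r,runs(g[r,235:275],200,235))
print(g[196:212,252].tolist())
for r in range(222,246,2):print(r,runs(g[r,235:275],170,235))
from cell import ctrl
s=ctrl.read_state();R=Ro.from_euler('xyz',s["tool_rot"]).as_matrix();p=s["eef_pos"]
o,v=rays(d,[[251.9,203.5],[251.7,190]]);n=R[:,1]
for w in v:print("ray in key plane",o+w*((p-o)@n/(w@n)))
print("hub proj",proj(d,[[502.7,-115.2,57]]), "G",p+54*R[:,2])
gt=t["pixels"].astype(int).sum(2)
for c in range(196,232,5):print(c,runs(gt[185:215,c],200,185))
E
```

```text
182 [(235, 240), (244, 251)]
184 [(235, 236), (247, 253)]
186 [(248, 253)]
188 [(249, 254)]
190 [(250, 254)]
192 [(250, 253)]
194 [(250, 253)]
196 [(250, 254)]
198 [(250, 254)]
200 [(250, 254)]
202 [(250, 253)]
204 []
206 []
208 []
[97, 89, 89, 96, 88, 89, 96, 145, 240, 328, 385, 405, 415, 425, 444, 488]
222 [(243, 274)]
224 [(242, 274)]
226 [(242, 274)]
228 [(241, 274)]
230 [(242, 274)]
232 [(244, 274)]
234 [(246, 274)]
236 [(246, 274)]
238 [(246, 258), (268, 272)]
240 [(248, 250)]
242 []
244 []
ray in key plane [ 503.33846372 -114.47693586  136.06116946]
ray in key plane [ 503.31732481 -114.50739785  175.92352503]
hub proj [[252.38264177 228.95365004]] G [504.04276126 -56.79493009 200.23642726]
196 []
201 [(197, 203)]
206 [(197, 203)]
211 [(197, 203)]
216 [(194, 194), (196, 203)]
221 [(186, 193), (196, 203)]
226 [(188, 189), (191, 192), (197, 203), (206, 206)]
231 [(188, 189), (191, 193), (196, 205)]
```

```bash
python3 - <<'E'
from h import *
t0=np.load("top0.npz");s0=np.load("scene0.npz")
g=cv2.resize(t0["pixels"].astype(np.float32).sum(2)[185:220,245:290],None,fx=8,fy=8,interpolation=cv2.INTER_CUBIC)
# radial edges from approx centre, over the directions clear of key and shadow (image left/below)
def fit(g,c,r0,off,angs,thr):
    c=np.array(c,float)
    P=[]
    for a in np.deg2rad(angs):
        for r in np.arange(3,14,.1):
            x,y=((c+r*np.array([np.cos(a),np.sin(a)])-off)*8+3.5).astype(int)
            if g[y,x]>thr: P.append(c+r*np.array([np.cos(a),np.sin(a)]));break
    P=np.array(P);A=np.c_[2*P,np.ones(len(P))];q=np.linalg.lstsq(A,(P**2).sum(1),rcond=None)[0];print(P.round(1).tolist())
    return q[:2],np.sqrt(q[2]+q[:2]@q[:2])
for thr in(200,250,300):
    c,r=fit(g,(264.7,200.3),7,np.array([245,185]),range(60,231,15),thr);print(thr,c,r,onz(t0,[c],57))
t=np.load("t4.npz")
print("long arm in top z199:",onz(t,[[205,200.1],[222,200.1]],199),"hub radius px",16.5*378.9/900)
E
```

```text
[[267.8, 205.6], [266.4, 206.5], [264.7, 207.1], [262.9, 207.2], [261.0, 206.6], [259.8, 205.2], [258.3, 204.0], [257.6, 202.2], [257.5, 200.3], [257.6, 198.4], [258.6, 196.8], [259.5, 195.1]]
200 [263.91902277 200.41688855] 6.61790529503029 [[ 506.47124144 -113.829837     57.        ]]
[[267.8, 205.8], [266.5, 206.9], [264.7, 207.2], [262.8, 207.4], [261.0, 206.7], [259.5, 205.5], [258.1, 204.1], [257.6, 202.2], [257.3, 200.3], [257.4, 198.3], [258.3, 196.6], [259.4, 195.0]]
250 [263.98653289 200.36707426] 6.874394606200087 [[ 506.58651208 -113.99248105   57.        ]]
[[268.0, 206.0], [266.5, 207.2], [264.7, 207.5], [262.8, 207.4], [260.9, 206.9], [259.4, 205.6], [257.9, 204.2], [257.4, 202.3], [257.0, 200.3], [257.2, 198.3], [258.1, 196.5], [259.3, 194.9]]
300 [264.03100781 200.38050459] 7.105038759540114 [[ 506.5526667 -114.097447    57.       ]]
long arm in top z199: [[504.83736647   6.2645653  199.        ]
 [504.20406966 -27.78458001 199.        ]] hub radius px 6.9464999999999995
```

The circle fit puts the hub at (506.3,−114), so the tip needs about +3 mm in x. I'll lower to just above the mouth and compare the two there.

```bash
python3 - <<'E'
from h import *
sync();p,r=cmd()
print(need(p+[3.3,1,-72],toolR(-91,112)))
E
```

```text
[-2.601, 0.325, 6.715, -0.001, -0.0, 0.005]
```

Emit:
send_rows([
  [[-1.0, 0.32, 2.5, 0, 0, 0], [-2.0, 0.32, 5.0, 0, 0, 0], [-2.6, 0.32, 6.7, 0, 0, 0.005], [-2.6, 0.32, 6.7, 0, 0, 0.005], [-2.6, 0.32, 6.7, 0, 0, 0.005], [-2.6, 0.32, 6.7, 0, 0, 0.005]],
])

```text
clock: 7.45
eef_pos: [507.6, -77.3, 179.1]
tool_rot: [3.141, -0.384, 1.551]
force: [0.4, -0.5, -2.8]
width: 12.6
gripper_force: 58.8
```

```bash
python3 - <<'E'
from h import *
from cell import ctrl
sent([-2.6,.32,6.7,0,0,.005]);s=st()
d=ctrl.get_image("scene");np.savez("s5.npz",**d);t=ctrl.get_image("top");np.savez("t5.npz",**t)
b=d["pixels"][185:260,205:305]
cv2.imwrite("pics/a5.png",cv2.resize(b,None,fx=8,fy=8,interpolation=cv2.INTER_CUBIC)[...,::-1])
R=Ro.from_euler('xyz',s["tool_rot"]).as_matrix();print("G",s["eef_pos"]+54*R[:,2])
gt=t["pixels"].astype(int).sum(2)
for c in (201,206,211,216):print(c,np.nonzero(gt[185:215,c]<200)[0]+185)
E
```

```text
t 7.45 pos [507.6 -77.3 179.1] err [ 0.6 -1.3  0.7] roterr [-0.13  0.01  0.08] F [ 0.4 -0.5 -2.8] T [-0.53  0.04  0.05] w 12.6 58.8 q [0.293, 0.68, -0.002, 1.957, -0.591, 0.702, 0.766]
G [508.04806183 -57.0948574  129.05654016]
201 []
206 [196 197 198 199 200 201]
211 [196 197 198 199 200 201]
216 [196 197 198 199 200 201]
```

View pics/a5.png

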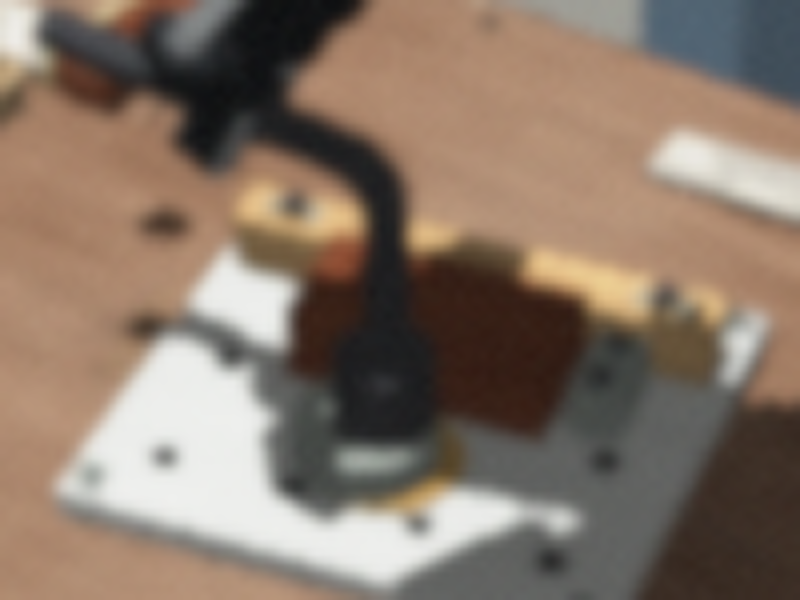

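The picture shows the short arm centred over the hub: key axis at col ≈388, hub from 338 to 436. Descending gently.

Emit:
send_rows([
  [[-0.19, 0, 0.46, 0, 0, 0], [-0.37, 0, 0.93, 0, 0, 0], [-0.45, 0, 1.11, 0, 0, 0], [-0.52, 0, 1.3, 0, 0, 0], [-0.52, 0, 1.3, 0, 0, 0]],
])

```text
clock: 8.05
eef_pos: [506.8, -77.4, 163.6]
tool_rot: [-3.139, -0.385, 1.549]
force: [-0.7, 0.3, -2.1]
width: 12.7
gripper_force: 58.9
```

Emit:
send_rows([
  [[-0.07, 0, 0.19, 0, 0, 0], [-0.15, 0, 0.37, 0, 0, 0], [-0.15, 0, 0.37, 0, 0, 0]],
])

```text
clock: 8.35
eef_pos: [507.0, -76.9, 160.2]
tool_rot: [-3.14, -0.386, 1.55]
force: [0.9, 1.9, -1.5]
width: 12.7
gripper_force: 58.9
```

Emit:
send_rows([
  [[-0.1, 0, 0.25, 0, 0, 0], [-0.2, 0, 0.5, 0, 0, 0], [-0.3, 0, 0.74, 0, 0, 0], [-0.37, 0, 0.93, 0, 0, 0], [-0.37, 0, 0.93, 0, 0, 0]],
])

```text
clock: 8.85
eef_pos: [506.8, -76.9, 149.6]
tool_rot: [-3.139, -0.386, 1.55]
force: [-0.0, 5.1, -1.2]
width: 13.2
gripper_force: 58.8
```

Emit:
send_rows([
  [[-0.07, 0, 0.19, 0, 0, 0], [-0.15, 0, 0.37, 0, 0, 0], [-0.22, 0, 0.56, 0, 0, 0], [-0.22, 0, 0.56, 0, 0, 0]],
])

```text
clock: 9.25
eef_pos: [506.8, -76.8, 143.8]
tool_rot: [-3.139, -0.386, 1.55]
force: [0.6, 5.2, 0.5]
width: 13.1
gripper_force: 58.9
```

Emit:
send_rows([
  [[-0.03, 0, 0.2, 0, 0, 0], [-0.07, 0, 0.3, 0, 0, 0], [-0.07, 0, 0.3, 0, 0, 0]],
])

```text
clock: 9.55
eef_pos: [506.9, -76.6, 140.7]
tool_rot: [-3.14, -0.385, 1.55]
force: [1.3, 4.5, 0.5]
width: 13.0
gripper_force: 58.9
```

Emit:
send_rows([
  [[-0.04, 0, 0.09, 0, 0, 0], [-0.08, 0, 0.19, 0, 0, 0], [-0.08, 0, 0.19, 0, 0, 0]],
])

```text
clock: 9.85
eef_pos: [507.0, -76.4, 139.0]
tool_rot: [-3.14, -0.386, 1.55]
force: [1.1, 6.2, 2.4]
width: 12.3
gripper_force: 59.3
```

Emit:
send_rows([
  [[-0.04, 0, 0.09, 0, 0, 0], [-0.08, 0, 0.19, 0, 0, 0], [-0.08, 0, 0.19, 0, 0, 0]],
])

```text
clock: 10.15
eef_pos: [507.2, -75.7, 138.0]
tool_rot: [-3.14, -0.388, 1.551]
force: [0.7, 6.0, 11.4]
width: 12.9
gripper_force: 60.5
```

```bash
python3 - <<'E'
from h import *
s=st();R=Ro.from_euler('xyz',s["tool_rot"]).as_matrix();print("G",s["eef_pos"]+54*R[:,2])
E
```

```text
t 10.15 pos [507.2 -75.7 138. ] err [  0.2   0.4 -40.5] roterr [-0.06  0.22  0.12] F [ 0.7  6.  11.4] T [1.21 0.09 0.01] w 12.9 60.5 q [0.316, 0.752, -0.038, 1.973, -0.626, 0.62, 0.817]
G [507.52825645 -55.24833714  87.99202192]
```

Seated: the grasp point is at z=88 with firm bottom contact. Now release, back off, and check the droop.

Emit:
send_rows([
  [[0.03, 0, -0.07, 0, 0, 0], [0.03, 0, -0.07, 0, 0, 0]],
])

```text
clock: 10.35
eef_pos: [507.1, -76.1, 138.5]
tool_rot: [-3.14, -0.387, 1.55]
force: [0.3, 6.1, 6.7]
width: 13.0
gripper_force: 60.0
```

Emit:
send_rows([
  [[0, 0, 0, 0, 0, 0], [0, 0, 0, 0, 0, 0], [0, 0, 0, 0, 0, 0], [0, 0, 0, 0, 0, 0], [0, 0, 0, 0, 0, 0], [0, 0, 0, 0, 0, 0], [0, 0, -2.0, 0, 0, 0], [0, 0, -5.0, 0, 0, 0], [0, 0, -9.0, 0, 0, 0], [0, 0, -9.0, 0, 0, 0]],
], grip=60)

```text
clock: 11.35
eef_pos: [508.4, -114.0, 224.6]
tool_rot: [3.135, -0.38, 1.549]
force: [0.6, -0.4, 0.3]
width: 65.1
gripper_force: 0.0
```

```bash
python3 - <<'E'
from h import *
from cell import ctrl
sync();s=st()
d=ctrl.get_image("scene");np.savez("s6.npz",**d);t=ctrl.get_image("top");np.savez("t6.npz",**t)
a=t["pixels"][150:250,180:280];b=d["pixels"][160:260,195:295]
cv2.imwrite("pics/a6.png",cv2.resize(np.hstack([a,b]),None,fx=4,fy=4,interpolation=cv2.INTER_CUBIC)[...,::-1])
E
```

```text
t 11.35 pos [ 508.4 -114.   224.6] err [0. 0. 0.] roterr [-0. -0. -0.] F [ 0.6 -0.4  0.3] T [-0.43 -0.01 -0.05] w 65.1 0.0 q [0.325, 0.62, 0.045, 1.897, -0.536, 0.829, 0.747]
```

View pics/a6.png

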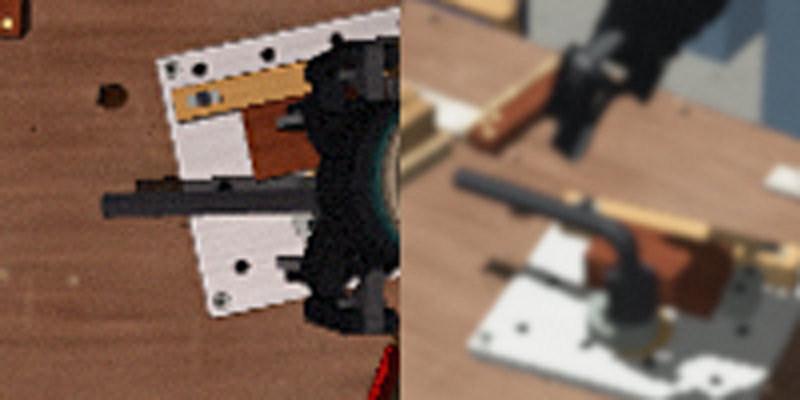

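The key stands in the socket by its short arm, with the long arm to the left. Its tip is at about (205.8,201.2) in the top view and (210,205) in the scene. I'll triangulate it.

```bash
python3 - <<'E'
from h import *
t=np.load("t6.npz");d=np.load("s6.npz")
o1,v1=rays(t,[[205.9,201.2]]);o2,v2=rays(d,[[210.0,205]])
A=np.c_[v1[0],-v2[0]];k=np.linalg.lstsq(A,o2-o1,rcond=None)[0];print("tip",o1+k[0]*v1[0],o2+k[1]*v2[0])
gt=t["pixels"].astype(int).sum(2)
for c in range(204,256,5):print(c,(np.nonzero(gt[180:215,c]<210)[0]+180).tolist())
for z in(70,75,80,85):print(z,onz(t,[[205.9,201.2]],z))
g=np.array([506.5,-114,0]);
for ang in(0,5):
  for yaw in(89,87,86):
    a=np.deg2rad(ang);y=np.deg2rad(yaw);r=133;P=g+[r*np.cos(a)*np.cos(y),r*np.cos(a)*np.sin(y),89-r*np.sin(a)];print(ang,yaw,P.round(1),proj(t,[P]),proj(d,[P]))
E
```

```text
tip [506.66378939  21.87436672  72.85761226] [507.42245552  20.85665754  72.74171129]
204 []
209 [198, 199, 200, 201, 202, 203]
214 [195, 196, 197, 198, 199, 200, 201, 202, 203]
219 [195, 196, 197, 198, 199, 200, 201, 202, 203, 204]
224 [194, 195, 196, 197, 198, 199, 200, 201, 202, 203]
229 [195, 196, 197, 198, 199, 200, 201, 202]
234 [194, 195, 196, 197, 198, 199, 200, 201, 202]
239 [194, 195, 197, 198, 199, 200, 201, 202]
244 [180, 181, 182, 183, 184, 185, 186, 187, 188, 189, 190, 191, 192, 193, 194, 195, 196, 197, 198, 199, 200, 201, 202]
249 [181, 182, 183, 184, 185, 186, 187, 188, 189, 190, 191, 192, 193, 194, 195, 197, 198, 199, 200, 201, 202, 214]
254 [181, 182, 183, 184, 185, 186, 187, 188, 189, 190, 191, 194, 195, 196, 197, 198, 199, 200, 201, 202, 214]
70 [[506.75579565  22.26839094  70.        ]]
75 [[506.59481114  21.57896183  75.        ]]
80 [[506.43382663  20.88953271  80.        ]]
85 [[506.27284212  20.2001036   85.        ]]
0 89 [508.8  19.   89. ] [[206.18112693 200.02657262]] [[210.50424362 199.97767704]]
0 87 [513.5  18.8  89. ] [[206.23362997 198.00229804]] [[211.65277598 199.09925536]]
0 86 [515.8  18.7  89. ] [[206.28631934 196.99147935]] [[212.24275913 198.6697829 ]]
5 89 [508.8  18.5  77.4] [[207.08403931 200.18964038]] [[210.93805584 203.60596182]]
5 87 [513.4  18.3  77.4] [[207.13531695 198.19947537]] [[212.07508537 202.72658371]]
5 86 [515.7  18.2  77.4] [[207.18694822 197.20567972]] [[212.65920541 202.29663085]]
```

```bash
python3 - <<'E'
from h import *
Rt=toolR(-90,85);z=Rt.as_matrix()[:,2];G=np.array([506.8,-4.4,79]);T=G-54*z
print(T,need(T-70*z,Rt),need(T,Rt))
E
```

```text
[5.06800000e+02 3.06410108e-01 1.32794514e+02] [10.354, -0.462, 6.515, 0.009, -0.467, -0.023] [7.199, -0.489, 12.763, 0.009, -0.467, -0.023]
```

Emit:
send_rows([
  [[5, -0.3, 0, 0, -0.15, 0], [9.5, -0.46, 3.0, 0, -0.3, -0.02], [10.35, -0.46, 6.5, 0.01, -0.45, -0.02], [10.35, -0.46, 6.5, 0.01, -0.467, -0.023], [10.35, -0.46, 6.5, 0.01, -0.467, -0.023], [10.35, -0.46, 6.5, 0.01, -0.467, -0.023], [10.35, -0.46, 6.5, 0.01, -0.467, -0.023]],
])

```text
clock: 12.15
eef_pos: [503.7, 8.1, 199.2]
tool_rot: [-3.132, 0.082, 1.572]
force: [0.5, -0.4, -0.6]
width: 65.2
gripper_force: 0.0
```

```bash
python3 - <<'E'
from h import *
sync();st()
Rt=toolR(-90,85);z=Rt.as_matrix()[:,2];G=np.array([506.8,-4.4,79]);T=G-54*z
print(need(T,Rt))
E
```

```text
t 12.15 pos [503.7   8.1 199.2] err [0. 0. 0.] roterr [ 0.  0. -0.] F [ 0.5 -0.4 -0.6] T [ 0.03 -0.02  0.04] w 65.2 0.0 q [-0.356, 0.613, 0.358, 2.02, -0.229, 0.565, 0.139]
[-0.234, 0.368, 6.682, -0.009, -0.005, 0.002]
```

Emit:
send_rows([
  [[-0.1, 0.37, 2.5, -0.01, 0, 0], [-0.2, 0.37, 5.0, -0.01, 0, 0], [-0.23, 0.37, 6.7, -0.01, 0, 0], [-0.23, 0.37, 6.7, -0.01, 0, 0], [-0.23, 0.37, 6.7, -0.01, 0, 0], [-0.23, 0.37, 6.7, -0.01, 0, 0]],
])

```text
clock: 12.75
eef_pos: [507.9, 0.7, 133.9]
tool_rot: [3.138, 0.082, 1.572]
force: [0.2, -0.5, -0.4]
width: 65.0
gripper_force: 0.0
```

```bash
python3 - <<'E'
from h import *
sent([-.23,.37,6.7,-.01,0,0]);st()
Rt=toolR(-90,85);z=Rt.as_matrix()[:,2];G=np.array([506.8,-4.4,79]);T=G-54*z;print(T)
E
```

```text
t 12.75 pos [507.9   0.7 133.9] err [1.1 0.4 1.3] roterr [-0.16  0.01  0.  ] F [ 0.2 -0.5 -0.4] T [0.07 0.03 0.01] w 65.0 0.0 q [-0.291, 0.724, 0.286, 2.054, -0.276, 0.401, 0.184]
[5.06800000e+02 3.06410108e-01 1.32794514e+02]
```

Good. Correct by 1 mm and close.

Emit:
send_rows([
  [[0, -0.1, 0.1, 0, 0, 0], [0, -0.1, 0.1, 0, 0, 0], [0, -0.1, 0.1, 0, 0, 0], [0, -0.1, 0.1, 0, 0, 0], [0, -0.1, 0.1, 0, 0, 0], [0, -0.1, 0.1, 0, 0, 0], [0, -0.1, 0.1, 0, 0, 0], [0, -0.1, 0.1, 0, 0, 0], [0, -0.1, 0.1, 0, 0, 0]],
], grip=255)

```text
clock: 13.65
eef_pos: [506.4, 2.1, 132.0]
tool_rot: [3.14, 0.081, 1.575]
force: [0.4, 2.7, 2.2]
width: 13.6
gripper_force: 58.5
```

```bash
cat >> h.py <<'E'
HUB=np.array([506.3,-114.0])
def torq(s):             # moment of the outside force on the tool about the disc axis, N m (z up)
    r=(s["eef_pos"][:2]-HUB)/1000;f=s["force"];return r[0]*f[1]-r[1]*f[0],s["torque"][2]
def arc(deg,P,R):        # rows that swing pose P,R clockwise by deg about the disc axis
    q=Ro.from_euler('z',-deg,degrees=True);c=np.r_[HUB,0];return need(c+q.apply(P-c),q*R)
E
python3 - <<'E'
from h import *
sync();s=st();print("torque",torq(s));p,r=cmd()
print([(a,arc(a,p,r)) for a in (2,4,6,8,10,12)])
E
```

```text
t 13.65 pos [506.4   2.1 132. ] err [0. 0. 0.] roterr [-0. -0.  0.] F [0.4 2.7 2.2] T [ 0.44 -0.07  0.  ] w 13.6 58.5 q [-0.292, 0.726, 0.284, 2.058, -0.277, 0.396, 0.184]
torque (np.float64(-0.045766141917553724), np.float64(0.0018148629187312911))
[(2, [-0.009, 0.405, 0.002, 0.003, -0.0, 0.035]), (4, [-0.032, 0.81, 0.004, 0.006, -0.0, 0.07]), (6, [-0.07, 1.214, 0.008, 0.009, -0.0, 0.104]), (8, [-0.121, 1.616, 0.013, 0.011, -0.0, 0.139]), (10, [-0.186, 2.016, 0.019, 0.014, -0.0, 0.174]), (12, [-0.265, 2.413, 0.026, 0.017, -0.0, 0.209])]
```

Emit:
send_rows([
  [[0, 0.2, 0, 0, 0, 0.017], [-0.01, 0.4, 0, 0, 0, 0.035], [-0.02, 0.61, 0, 0, 0, 0.052], [-0.03, 0.81, 0, 0.01, 0, 0.07], [-0.05, 1.01, 0.01, 0.01, 0, 0.087], [-0.07, 1.21, 0.01, 0.01, 0, 0.104], [-0.07, 1.21, 0.01, 0.01, 0, 0.104]],
])

```text
clock: 14.35
eef_pos: [518.1, 1.6, 131.8]
tool_rot: [-3.141, 0.081, 1.47]
force: [-3.5, 4.1, 5.4]
width: 12.9
gripper_force: 58.9
```

```bash
python3 - <<'E'
from h import *
sent([-0.07, 1.21, 0.01, 0.01, 0, 0.104]);s=st();print("torque",torq(s))
E
```

```text
t 14.35 pos [518.1   1.6 131.8] err [-0.4  0.1 -0.1] roterr [ 0.09 -0.    0.07] F [-3.5  4.1  5.4] T [0.8  0.57 0.06] w 12.9 58.9 q [-0.307, 0.743, 0.316, 2.018, -0.314, 0.44, 0.117]
torque (np.float64(0.45417330452575105), np.float64(0.06360211073748709))
```

Emit:
send_rows([
  [[0, 0.2, 0, 0, 0, 0.017], [-0.01, 0.4, 0, 0, 0, 0.035], [-0.02, 0.61, 0, 0, 0, 0.052], [-0.03, 0.81, 0, 0.01, 0, 0.07], [-0.03, 0.81, 0, 0.01, 0, 0.07]],
])

```text
clock: 14.85
eef_pos: [526.5, 0.4, 131.9]
tool_rot: [-3.137, 0.082, 1.4]
force: [-2.6, 4.1, 4.1]
width: 13.4
gripper_force: 58.9
```

```bash
python3 - <<'E'
from h import *
sent([-0.03, 0.81, 0, 0.01, 0, 0.07]);s=st();print("torque",torq(s))
E
```

```text
t 14.85 pos [5.265e+02 4.000e-01 1.319e+02] err [ 0.   0.  -0.1] roterr [ 0.05 -0.    0.05] F [-2.6  4.1  4.1] T [0.88 0.49 0.07] w 13.4 58.9 q [-0.314, 0.755, 0.338, 1.989, -0.336, 0.473, 0.071]
torque (np.float64(0.37677436662897174), np.float64(0.06920604791811447))
```

Emit:
send_rows([
  [[0, 0.2, 0, 0, 0, 0.017], [-0.01, 0.4, 0, 0, 0, 0.035], [-0.02, 0.61, 0, 0, 0, 0.052], [-0.03, 0.81, 0, 0, 0, 0.07], [-0.03, 0.81, 0, 0, 0, 0.07]],
])

```text
clock: 15.35
eef_pos: [534.1, -1.2, 131.8]
tool_rot: [3.141, 0.082, 1.33]
force: [-2.8, 5.5, 5.3]
width: 13.0
gripper_force: 58.9
```

```bash
python3 - <<'E'
from h import *
sent([-0.03, 0.81, 0, 0, 0, 0.07]);s=st();print("torque",torq(s))
E
```

```text
t 15.35 pos [534.1  -1.2 131.8] err [-0.4  0.1 -0.1] roterr [ 0.07 -0.    0.04] F [-2.8  5.5  5.3] T [ 0.93  0.54 -0.06] w 13.0 58.9 q [-0.321, 0.765, 0.358, 1.969, -0.36, 0.491, 0.026]
torque (np.float64(0.47297613769139446), np.float64(-0.060623745346995724))
```

Emit:
send_rows([
  [[0, 0.2, 0, 0, 0, 0.017], [-0.01, 0.4, 0, 0, 0, 0.035], [-0.01, 0.4, 0, 0, 0, 0.035]],
])

```text
clock: 15.65
eef_pos: [537.9, -2.2, 131.9]
tool_rot: [3.138, 0.081, 1.295]
force: [-2.2, 5.1, 5.3]
width: 13.5
gripper_force: 58.9
```

```bash
python3 - <<'E'
from h import *
sent([-0.01, 0.4, 0, 0, 0, 0.035]);s=st();print("torque",torq(s))
E
```

```text
t 15.65 pos [537.9  -2.2 131.9] err [-0.4  0.1 -0.1] roterr [ 0.08 -0.    0.04] F [-2.2  5.1  5.3] T [ 0.93  0.57 -0.03] w 13.5 58.9 q [-0.324, 0.77, 0.368, 1.959, -0.371, 0.5, 0.004]
torque (np.float64(0.40261673167139533), np.float64(-0.032845218956244406))
```

Emit:
send_rows([
  [[0, 0.2, 0, 0, 0, 0.017], [-0.01, 0.4, 0, 0, 0, 0.035], [-0.02, 0.61, 0, 0, 0, 0.052], [-0.03, 0.81, 0, 0, 0, 0.07], [-0.03, 0.81, 0, 0, 0, 0.07]],
])

```text
clock: 16.15
eef_pos: [545.4, -4.7, 131.9]
tool_rot: [3.133, 0.081, 1.224]
force: [-3.4, 5.7, 4.7]
width: 13.8
gripper_force: 59.1
```

```bash
python3 - <<'E'
from h import *
sent([-0.03, 0.81, 0, 0, 0, 0.07]);s=st();print("torque",torq(s))
E
```

```text
t 16.15 pos [545.4  -4.7 131.9] err [-0.6  0.1 -0.2] roterr [ 0.1  -0.01  0.05] F [-3.4  5.7  4.7] T [ 1.    0.68 -0.05] w 13.8 59.1 q [-0.329, 0.78, 0.388, 1.938, -0.394, 0.519, -0.041]
torque (np.float64(0.5947951850495394), np.float64(-0.05448566610345395))
```

Emit:
send_rows([
  [[0, 0.2, 0, 0, 0, 0.017], [-0.01, 0.4, 0, 0, 0, 0.035], [-0.02, 0.61, 0, 0, 0, 0.052], [-0.03, 0.81, 0, 0, 0, 0.07], [-0.03, 0.81, 0, 0, 0, 0.07]],
])

```text
clock: 16.65
eef_pos: [552.8, -7.7, 131.9]
tool_rot: [3.128, 0.08, 1.154]
force: [-3.2, 5.9, 5.0]
width: 13.0
gripper_force: 59.3
```

```bash
python3 - <<'E'
from h import *
sent([-0.03, 0.81, 0, 0, 0, 0.07]);s=st();print("torque",torq(s))
E
```

```text
t 16.65 pos [552.8  -7.7 131.9] err [-0.7  0.2 -0.2] roterr [ 0.12 -0.02  0.06] F [-3.2  5.9  5. ] T [ 0.98  0.72 -0.12] w 13.0 59.3 q [-0.334, 0.79, 0.409, 1.918, -0.415, 0.537, -0.087]
torque (np.float64(0.614548835001266), np.float64(-0.11587104536092005))
```

Emit:
send_rows([
  [[0, 0.2, 0, 0, 0, 0.017], [-0.01, 0.4, 0, 0.01, 0, 0.035], [-0.02, 0.61, 0, 0.01, 0, 0.052], [-0.03, 0.81, 0, 0.01, 0, 0.07], [-0.03, 0.81, 0, 0.01, 0, 0.07]],
])

```text
clock: 17.15
eef_pos: [560.2, -11.3, 132.0]
tool_rot: [3.132, 0.079, 1.083]
force: [-2.8, 4.8, 5.4]
width: 13.2
gripper_force: 59.1
```

```bash
python3 - <<'E'
from h import *
sent([-0.03, 0.81, 0, 0.01, 0, 0.07]);s=st();print("torque",torq(s))
E
```

```text
t 17.15 pos [560.2 -11.3 132. ] err [-0.6  0.  -0.3] roterr [ 0.11 -0.03  0.07] F [-2.8  4.8  5.4] T [ 0.9   0.62 -0.11] w 13.2 59.1 q [-0.334, 0.803, 0.429, 1.891, -0.435, 0.569, -0.132]
torque (np.float64(0.5467289405502567), np.float64(-0.11314836988276264))
```

Emit:
send_rows([
  [[0, 0.2, 0, 0, 0, 0.017], [-0.01, 0.4, 0, 0.01, 0, 0.035], [-0.02, 0.61, 0, 0.01, 0, 0.052], [-0.03, 0.81, 0, 0.01, 0, 0.07], [-0.03, 0.81, 0, 0.01, 0, 0.07]],
])

```text
clock: 17.65
eef_pos: [567.4, -15.6, 132.2]
tool_rot: [3.136, 0.079, 1.013]
force: [-2.7, 5.0, 3.3]
width: 13.4
gripper_force: 59.0
```

```bash
python3 - <<'E'
from h import *
sent([-0.03, 0.81, 0, 0.01, 0, 0.07]);s=st();print("torque",torq(s))
E
```

```text
t 17.65 pos [567.4 -15.6 132.2] err [-0.5 -0.2 -0.2] roterr [ 0.07 -0.03  0.09] F [-2.7  5.   3.3] T [ 0.91  0.65 -0.1 ] w 13.4 59.0 q [-0.332, 0.815, 0.448, 1.865, -0.455, 0.601, -0.177]
torque (np.float64(0.5746461586393841), np.float64(-0.10456230032931646))
```

Emit:
send_rows([
  [[0, 0.2, 0, 0, 0, 0.017], [-0.01, 0.4, 0, 0, 0, 0.035], [-0.02, 0.61, 0, 0, 0, 0.052], [-0.03, 0.81, 0, 0, 0, 0.07], [-0.03, 0.81, 0, 0, 0, 0.07]],
])

```text
clock: 18.15
eef_pos: [573.2, -19.5, 132.2]
tool_rot: [3.133, 0.079, 0.944]
force: [-4.7, 5.3, 5.5]
width: 13.3
gripper_force: 59.1
```

```bash
python3 - <<'E'
from h import *
sent([-0.03, 0.81, 0, 0, 0, 0.07]);s=st();print("torque",torq(s))
E
```

```text
t 18.15 pos [573.2 -19.5 132.2] err [-1.4  0.5 -0.3] roterr [ 0.21 -0.06  0.03] F [-4.7  5.3  5.5] T [ 1.11  1.03 -0.07] w 13.3 59.1 q [-0.334, 0.826, 0.468, 1.847, -0.475, 0.62, -0.223]
torque (np.float64(0.7967196509821147), np.float64(-0.07418171124627851))
```

Emit:
send_rows([
  [[0, 0.2, 0, 0, 0, 0.017], [-0.01, 0.4, 0, 0.01, 0, 0.035], [-0.02, 0.61, 0, 0.01, 0, 0.052], [-0.03, 0.81, 0, 0.01, 0, 0.07], [-0.03, 0.81, 0, 0.01, 0, 0.07]],
])

```text
clock: 18.65
eef_pos: [578.9, -23.8, 132.1]
tool_rot: [3.139, 0.079, 0.875]
force: [-6.8, 6.6, 6.6]
width: 13.5
gripper_force: 59.7
```

```bash
python3 - <<'E'
from h import *
from cell import ctrl
sent([-0.03, 0.81, 0, 0.01, 0, 0.07]);s=st();print("torque",torq(s))
t=ctrl.get_image("top");d=ctrl.get_image("scene")
a=t["pixels"][140:240,210:310];b=d["pixels"][170:270,205:305]
cv2.imwrite("pics/a7.png",cv2.resize(np.hstack([a,b]),None,fx=4,fy=4,interpolation=cv2.INTER_CUBIC)[...,::-1])
E
```

```text
t 18.65 pos [578.9 -23.8 132.1] err [-2.1  1.1 -0.5] roterr [ 0.32 -0.1  -0.04] F [-6.8  6.6  6.6] T [1.34 1.36 0.12] w 13.5 59.7 q [-0.33, 0.838, 0.485, 1.824, -0.493, 0.651, -0.268]
torque (np.float64(1.093204108709578), np.float64(0.1200518253974254))
```

View pics/a7.png

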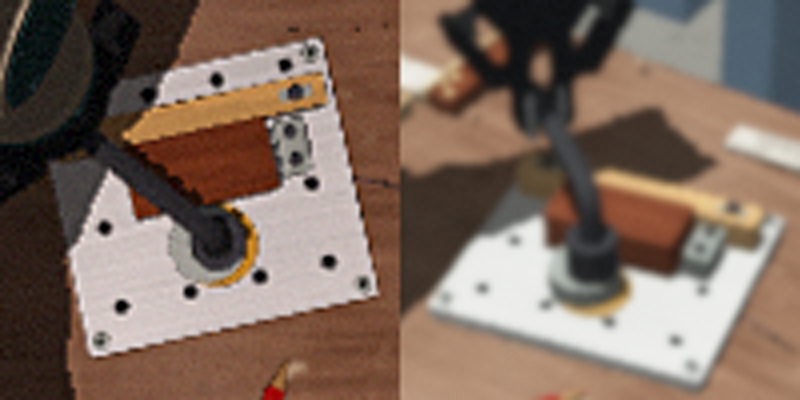

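The picture shows the key swung to about 50° past its start, the disc against the block and the block on the fence. The torque is climbing, so it is biting. From here small steps only, with averaged readings.

Emit:
send_rows([
  [[0, 0.1, 0, 0, 0, 0.009], [0, 0.2, 0, 0, 0, 0.017], [0, 0.2, 0, 0, 0, 0.017], [0, 0.2, 0, 0, 0, 0.017]],
])

```text
clock: 19.15
eef_pos: [580.0, -24.6, 132.1]
tool_rot: [3.139, 0.079, 0.859]
force: [-7.8, 6.6, 6.8]
width: 13.4
gripper_force: 60.4
```

```bash
cat >> h.py <<'E'
def torq2(n=6):          # averaged, moment reference taken from T/F data ~150 mm behind the TCP
    from cell import ctrl
    L=[]
    for i in range(n):
        s=ctrl.read_state();z=Ro.from_euler('xyz',s["tool_rot"]).as_matrix()[:,2]
        r=(s["eef_pos"]-146*z)[:2]-HUB;f=s["force"];L.append((r[0]*f[1]-r[1]*f[0])/1000+s["torque"][2]);ctrl.get_image("top")
    print("torque avg",np.mean(L).round(3),np.round(L,2))
E
python3 - <<'E'
from h import *
sent([0, 0.2, 0, 0, 0, 0.017]);s=st();print(torq(s));torq2()
E
```

```text
t 19.15 pos [580.  -24.6 132.1] err [-2.6  1.6 -0.6] roterr [ 0.38 -0.12 -0.1 ] F [-7.8  6.6  6.8] T [1.45 1.55 0.21] w 13.4 60.4 q [-0.331, 0.84, 0.489, 1.82, -0.498, 0.656, -0.279]
(np.float64(1.1854814772638724), np.float64(0.20960747178922687))
torque avg 1.539 [1.51 1.6  1.63 1.51 1.45 1.53]
```

Emit:
send_rows([
  [[0, 0.1, 0, 0, 0, 0.009], [0, 0.15, 0, 0, 0, 0.013], [0, 0.15, 0, 0, 0, 0.013], [0, 0.15, 0, 0, 0, 0.013]],
])

```text
clock: 19.85
eef_pos: [580.7, -25.3, 132.0]
tool_rot: [3.139, 0.079, 0.846]
force: [-7.1, 7.9, 7.0]
width: 13.3
gripper_force: 61.2
```

```bash
python3 - <<'E'
from h import *
sent([0, 0.15, 0, 0, 0, 0.013]);s=st();print(torq(s));torq2()
E
```

```text
t 19.85 pos [580.7 -25.3 132. ] err [-2.9  1.9 -0.6] roterr [ 0.44 -0.13 -0.13] F [-7.1  7.9  7. ] T [1.6  1.66 0.29] w 13.3 61.2 q [-0.331, 0.842, 0.493, 1.817, -0.501, 0.66, -0.287]
(np.float64(1.2225133610055017), np.float64(0.2935226881985896))
torque avg 1.64 [1.64 1.66 1.7  1.59 1.63 1.62]
```

The torque is about 1.64 N m, inside the 1.45–1.9 window. Relax the load, open and retreat.

Emit:
send_rows([
  [[0, -0.15, 0, 0, 0, -0.01], [0, -0.3, 0, 0, 0, -0.02], [0, -0.3, 0, 0, 0, -0.02]],
])

```text
clock: 20.45
eef_pos: [579.3, -24.1, 132.2]
tool_rot: [3.138, 0.079, 0.866]
force: [-5.8, 6.3, 7.9]
width: 13.2
gripper_force: 60.2
```

Emit:
send_rows([
  [[0, 0, 0, 0, 0, 0], [0, 0, 0, 0, 0, 0], [0, 0, 0, 0, 0, 0], [0, 0, 0, 0, 0, 0], [0, 0, 0, 0, 0, 0], [0, 0, 0, 0, 0, 0], [0, 0, -2.0, 0, 0, 0], [0, 0, -5.0, 0, 0, 0], [0, 0, -9.0, 0, 0, 0], [0, 0, -12.0, 0, 0, 0]],
], grip=80)

```text
clock: 21.45
eef_pos: [587.1, -18.1, 254.3]
tool_rot: [3.131, 0.076, 0.863]
force: [1.1, 0.1, -0.2]
width: 58.4
gripper_force: 0.0
```

Emit:
send_rows([
  [[-5, 0, -5, 0, 0, 0], [-10, 0, -8, 0, 0, 0], [-14, 0, -8, 0, 0, 0], [-14, 0, -8, 0, 0, 0], [-14, 0, -8, 0, 0, 0]],
])

```text
clock: 21.95
eef_pos: [498.0, -121.3, 344.2]
tool_rot: [3.131, 0.076, 0.858]
force: [-0.3, -0.4, -0.8]
width: 58.8
gripper_force: 0.0
```

```bash
python3 - <<'E'
from h import *
from cell import ctrl
s=ctrl.read_state();print(s["clock"],s["eef_pos"],s["force"])
t=ctrl.get_image("top");d=ctrl.get_image("scene")
a=t["pixels"][140:240,210:310];b=d["pixels"][170:270,205:305]
cv2.imwrite("pics/a8.png",cv2.resize(np.hstack([a,b]),None,fx=4,fy=4,interpolation=cv2.INTER_CUBIC)[...,::-1])
E
```

```text
21.95 [ 498.03437102 -121.27126284  344.21997313] [-0.27016013 -0.4173918  -0.83590188]
```

View pics/a8.png

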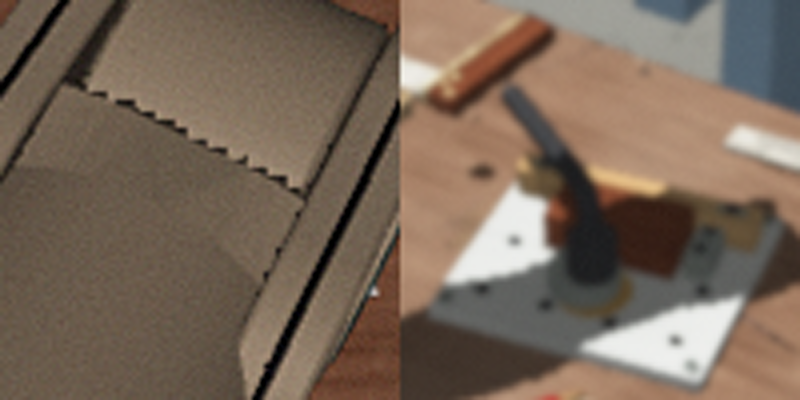

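The key stands seated, the block is against the fence and the gripper is clear. I'll move the arm out of the top view and check that the key's angle held after release.

Emit:
send_rows([
  [[15, -21, -3, 0, 0, 0], [15, -21, -3, 0, 0, 0], [15, -21, -3, 0, 0, 0], [15, -21, -3, 0, 0, 0], [15, -21, -3, 0, 0, 0], [15, -21, -3, 0, 0, 0], [15, -21, -3, 0, 0, 0], [15, -21, -3, 0, 0, 0]],
])

```text
clock: 22.85
eef_pos: [438.3, 132.9, 358.8]
tool_rot: [3.132, 0.079, 0.864]
force: [0.5, -1.4, 1.0]
width: 58.5
gripper_force: 0.0
```

```bash
python3 - <<'E'
from h import *
from cell import ctrl
s=ctrl.read_state();print(s["clock"],s["eef_pos"])
t=ctrl.get_image("top");d=ctrl.get_image("scene");np.savez("t9.npz",**t);np.savez("s9.npz",**d)
a=t["pixels"][140:240,210:310];b=d["pixels"][170:270,205:305]
cv2.imwrite("pics/a9.png",cv2.resize(np.hstack([a,b]),None,fx=4,fy=4,interpolation=cv2.INTER_CUBIC)[...,::-1])
E
```

```text
22.85 [438.32664214 132.94971197 358.76925431]
```

View pics/a9.png

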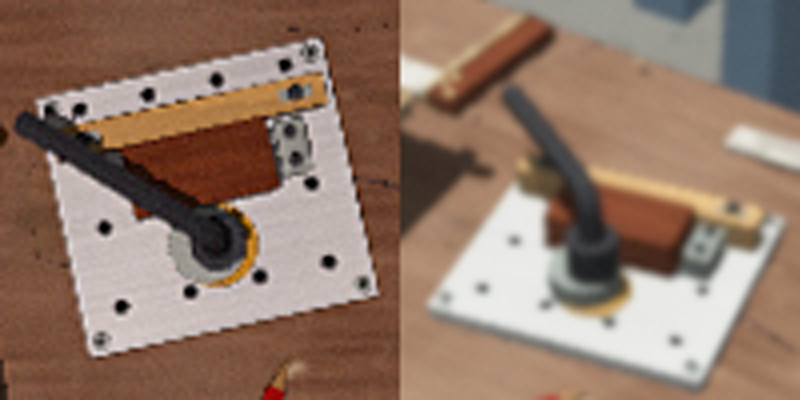

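```bash
python3 - <<'E'
from h import *
from scipy.optimize import least_squares
def disc(img,off):   # img crop RGB float; fit disc's gray left/below edge against white plate, sub-pixel
    g=cv2.GaussianBlur(img.astype(np.float32).sum(2),(3,3),0.6);c=np.array([261.8,201.0])-off;P=[];rs=np.arange(7.5,15,.05)
    for a in np.deg2rad(np.arange(100,181,8)):
        xy=c[:,None]+rs*np.array([[np.cos(a)],[np.sin(a)]])
        v=cv2.remap(g,xy[0][None].astype(np.float32),xy[1][None].astype(np.float32),cv2.INTER_CUBIC)[0]
        i=np.argmax(np.gradient(v));P.append(rs[i])
    return np.array(P)
a7=cv2.imread("pics/a7.png")[:,:400,::-1];a7=cv2.resize(a7,(100,100),interpolation=cv2.INTER_AREA)
a9=cv2.imread("pics/a9.png")[:,:400,::-1];a9=cv2.resize(a9,(100,100),interpolation=cv2.INTER_AREA)
off=np.array([210,140]);r7,r9=disc(a7,off),disc(a9,off);print(r7.round(2),r9.round(2),(r9-r7).round(2))
t0=np.load("top0.npz")["pixels"][140:240,210:310];print(disc(t0,off).round(2))
t9=np.load("t9.npz")
d9=np.load("s9.npz");o1,v1=rays(t9,[[216.2,170.5]]);o2,v2=rays(d9,[[232.9,192.7]])
k=np.linalg.lstsq(np.c_[v1[0],-v2[0]],o2-o1,rcond=None)[0];P=o1+k[0]*v1[0];print("tip",P,o2+k[1]*v2[0],np.rad2deg(np.arctan2(*(P[:2]-[506.5,-114])[::-1])))
E
```

```text
[ 9.9  13.8  13.3  10.05  9.95 10.2  10.35  9.6  10.   10.75 10.8 ] [ 9.9  13.8  13.3  10.05  9.95 10.2  10.25  9.6  10.   10.75 10.8 ] [ 0.   0.   0.   0.   0.   0.  -0.1  0.   0.   0.   0. ]
[12.15 13.8  13.3  12.1  10.7  10.9  10.5  10.3  10.   10.4   9.8 ]
tip [577.52775874  -3.6836202   79.39895409] [577.03972544  -3.01792858  79.41681925] 57.22433533489749
```

```bash
python3 -c "
from cell import ctrl
print(ctrl.finish_job())"
```

```text
the job is handed in; nothing more can be done
None
```

The hex key is seated by its short arm, the disc was turned clockwise to about 1.6 N m (inside the 1.45–1.9 N m window), the block is clamped against the fence, and the job is handed in at about 23 s of arm time; after release the long arm swung back about 9°, which I put down to play in the socket because the disc edge did not move in the images.

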